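# Slide the carved frieze blocks home against the corner block

## Robot

A 6-joint arm with a two-finger parallel gripper is mounted at the origin on the work surface. World frame = base frame: x ahead of the robot, y to its left, z up, the work surface at z = 0. Lengths are in m, angles in rad, forces in N, time in s.
With the tool pointing down it reaches from about 0.25 to 0.725 m from the base axis. Payload 4 kg.
Tool frame: the origin (TCP) lies between the finger pads; the fingertips stand 8 mm ahead of it and the grasp point (between the pads) lies 11 mm behind it; z points along the fingers, y is the direction in which the jaws open and shut (so a half turn about z gives the same grasp; the last joint's range is limited). The gripper opens to 85 mm and grips with 20 to 120 N. Pads are 22 mm wide; open, the fingers measure 114 mm over their backs; the gripper's body (76 mm by 85 mm) begins 54 mm behind the grasp point. The pads swing forward as they close: fully open they stand 13 mm farther back than shut.
Start: joints at [1.132, 0.241, 0.005, 1.335, 0, 1.571], TCP at [0.212, 0.453, 0.239] pointing down, gripper open.
Joint ranges: [-2.72, 2.72], [-1.05, 1.87], [-1.09, 1.28], [-1.99, 2.15], [-1.42, 1.44], [-3.14, 3.14]. Speed limits (rad/s): [2.79, 2.79, 3.14, 3.14, 3.14, 3.14].

## Interface

Orientations are given as a unit quaternion [x, y, z, w].
In Python, from workcell import * gives the robot as it stands.
- The arm moves only by the tool send_rows, never from a script. Its argument "increments" is a list that holds one entry, the list of rows, each a list of 6 numbers: the shift along the tool's x, y, z in units of 50 mm (1.0 is 50 mm), then the turn, a rotation vector about the tool's x, y, z in units of 10 degrees (1.0 is 10 degrees). In form: [[[x, y, z, ax, ay, az], ...]]. A call has 1 to 8 rows; each row shifts and turns the commanded pose from where the row before left it, along the tool's axes as they then stand; what a row does not reach is not made up. A row lasts 1/8 s, in which the tool goes at most 62.5 mm and 10.7 degrees, less where a joint would pass 70% of its speed; a pose out of reach is approached as far as the arm can. A call with a number of a shift or a turn outside -1 to 1 is refused whole. A call with a gripper value outside its range is refused whole. "grip" is the closure, from 0 (fully open) to 1 (shut), set as the call begins (left out, the last holds). The fingers move at their own pace and stop on an object; the grip force is fixed at half the most. Time passes only in rows, so rows that do not move let the fingers close. It gives the time, the measured TCP pose, the force and the opening at its end, in the units of the state.
- get_obs(): the state, without advancing time (a new reading comes with each control period).
- camera(name): name is "side" or "top"; returns a dict with "color" (400x640x3 uint8, red, green, blue), "z_map" (400x640 float32, m along the optical axis (not along the pixel's ray), 0 where there is no reading), "intrinsics" (3x3 intrinsics, pixels), "pose" (4x4, takes a point from camera to world coordinates). Camera axes: x right, y down, z forward; pixel columns grow to the right and rows downward; lengths in m; the calibration is good to about 2 mm. A picture is of the moment at which its call begins.
- job_done(): hands the job in, once; it reports no verdict.
The state is a dict: "clock": time; "joint_pos": joint angles; "joint_vel": joint speeds; "tau": joint torques, N m; "eef_pos": TCP position; "tool_rot": TCP orientation; "ft_force": force on the tool from outside, world axes, zero at the start; "ft_torque": the same for the moment, N m; "grip_width": finger opening in m.
Only numpy, scipy, OpenCV 4.12 (cv2) and the standard library are available. Lean on these libraries where they do the work, as an engineer would, in place of code of your own. Each camera call takes 0.05 s, during which the arm holds its last target.

## Task

Four carved blocks stand side by side in the channel of the window header. Push them along the channel with the fingertips, as one closed row, until the leading block butts against the blue corner block and no gap is left anywhere, then move the hand clear. Do not pick up or tip any block or let the row come apart on the way, and leave the pencil, cork block, fretsaw and glue bottle where they are.

Things in the scene. Friction and masses are not known exactly. Their poses are not given: they have to be found in the camera images.
- header: Fixed bamboo board 440 (x) x 660 (y) x 18 mm that carries a pine window-header plank 110 (x) x 580 (y) x 18 mm with a scalloped +x edge. Board and plank do not move when pushed. Origin: centre of the board's underside, on the bench; z up, y along the plank. The plank's top is 36 mm above the origin.
- channel (a point): Middle of the channel floor, 36 mm above the header's origin; axes as the header's. The straight channel runs along y for the plank's whole 580 mm, 63 mm wide, between two fixed mouldings 22 mm wide and 12 mm high. Block undersides slide on its floor.
- corner_block: Fixed blue-painted corner block with a white rosette, the end stop: 112 (x) x 60 (y) x 38 mm high, across the channel at one end of the header, at header y = +250 or -250 mm (differs from start to start). Origin: centre of its underside, on the channel floor; axes as the header's. Its inner face is 30 mm from the origin, towards the header's middle. Rigid.
- hold_down: Fixed dark wooden hold-down bar across the other end of the header (y = -250 or +250 mm), 210 (x) x 28 (y) mm, top 30 mm above the channel floor, with a blue wing nut, top 54 mm above the floor, 90 mm either side of the channel's middle. Origin: on the channel floor, at the middle. The row is not pushed towards it.
- rosette: Loose carved block of pale lime wood, 60 (its x, across the channel) x 56 (its y, along the channel) x 36 mm high, 50 to 105 g; its top carries an eight-petalled flower with a round boss, up to 6 mm high. Origin: centre of its underside, z up; axes as the header's. One of the touching row of four on the channel floor; its place in the row differs from start to start.
- sun: Loose carved block of pale lime wood, 60 (its x, across the channel) x 56 (its y, along the channel) x 36 mm high, 50 to 105 g; its top carries a disc with sixteen thin rays, up to 6 mm high. Origin: centre of its underside, z up; axes as the header's. One of the touching row of four on the channel floor; its place in the row differs from start to start.
- diamond: Loose carved block of pale lime wood, 60 (its x, across the channel) x 56 (its y, along the channel) x 36 mm high, 50 to 105 g; its top carries a raised diamond with a smaller darker one on it, up to 6 mm high. Origin: centre of its underside, z up; axes as the header's. One of the touching row of four on the channel floor; its place in the row differs from start to start.
- cross: Loose carved block of pale lime wood, 60 (its x, across the channel) x 56 (its y, along the channel) x 36 mm high, 50 to 105 g; its top carries a four-armed cross with a small dark boss, up to 6 mm high. Origin: centre of its underside, z up; axes as the header's. One of the touching row of four on the channel floor; its place in the row differs from start to start.
- pencil: Loose red pencil, 8 mm thick, 168 mm long along its y, lying on the board on the side of the header nearer the robot. Origin: middle of its underside.
- cork_block: Loose cork sanding block 55 x 100 (y) x 30 mm on the board, on the side of the header nearer the robot. Origin: centre of its underside.
- fretsaw: Loose fretsaw lying flat on the board beyond the header: black U-frame 110 (x) x 140 (y) x 12 mm, wooden handle 95 mm long and 25 mm thick at its -y end; whole length about 275 mm along y. Origin: about its middle, on the underside.
- glue: Loose closed white glue bottle, 48 mm across, 120 mm high, orange cap, standing on the board beyond the header. Origin: centre of its underside.
There are look-alikes about, which are no part of the job. Leave any pink or yellow look-alike of the diamond alone.

How it is judged:
At the end, for the whole second after the job is handed in: All four blocks stand flat in the channel, at rest, closed up against the blue corner block: the gaps between the corner block and the far end of the row add up to less than 4 mm. Pencil, cork block, fretsaw and glue bottle are within 20 mm of where they were (y of rosette in the frame of corner_block between -0.23 and 0.23 m and z of rosette in the frame of header between 0.033 and 0.039 m and x of rosette in the frame of header between -0.005 and 0.005 m and angle between each of rosette, sun, diamond, cross's own z axis and vertical below 0.06 rad and linear speed of each of rosette, sun, diamond, cross below 0.01 m/s and y of sun in the frame of corner_block between -0.23 and 0.23 m and z of sun in the frame of header between 0.033 and 0.039 m and x of sun in the frame of header between -0.005 and 0.005 m and y of diamond in the frame of corner_block between -0.23 and 0.23 m and z of diamond in the frame of header between 0.033 and 0.039 m and x of diamond in the frame of header between -0.005 and 0.005 m and y of cross in the frame of corner_block between -0.23 and 0.23 m and z of cross in the frame of header between 0.033 and 0.039 m and x of cross in the frame of header between -0.005 and 0.005 m and distance of each of pencil, cork_block, fretsaw, glue from where it was at the start of the episode below 0.02 m); the robot touches nothing.
It fails at once if a block is lifted (more than 8 mm off the channel floor) or tipped (more than 0.3 rad) (z of any of rosette, sun, diamond, cross in the frame of header above 0.044 m or angle between any of rosette, sun, diamond, cross's own z axis and vertical above 0.3 rad).
It fails at once if the row comes apart: its first and last blocks stand more than 10 mm farther apart than in the closed row (distance between rosette and sun above 0.178 m or distance between any of rosette, sun and diamond above 0.178 m or distance between any of rosette, sun, diamond and cross above 0.178 m).
It fails at once if the pencil, cork block, fretsaw or glue bottle is moved more than 20 mm or tipped (distance of any of pencil, cork_block, fretsaw, glue from where it was at the start of the episode above 0.02 m or angle between glue's own z axis and vertical above 0.3 rad).
It also fails if it takes over 32 s, if anything falls off the work surface, if the arm or the gripper's body presses on something with over 40 N, if the wrist force passes 120 N, or if a joint passes its speed limit or range.

## Working session

There is one attempt and no reset: what is moved stays moved. The work goes in short steps, Python scripts to look and compute and a tool call to move; the robot and the scene stay as the last step left them, time stands still between calls to the robot, and variables do not carry over. Pictures are saved under pics/ and viewed, and the job is handed in when it is done.

Besides the shell and the picture viewer there is one more tool, called in YAML: its name, and indented under it one key for each argument. send_rows: Moves the arm, as the interface text tells. Its arguments: {"type":"object","properties":{"increments":{"type":"array"},"grip":{"type":"number"}},"required":["increments"]}

```bash
mkdir -p pics; ls; cat > h.py <<'E'
from workcell import *
import numpy as np, cv2
def snap(n):
    c=camera(n); np.savez('%s.npz'%n,**{k:c[k] for k in c}); return c
def world(c,u,v,z=None):
    K=np.array(c['intrinsics']);P=np.array(c['pose'])
    d=np.linalg.inv(K)@[u,v,1]
    if z is None:
        return P[:3,:3]@(d*c['z_map'][int(round(v)),int(round(u))])+P[:3,3]
    r=P[:3,:3]@d; return P[:3,3]+r*(z-P[2,3])/r[2]
E
python3 - <<'E'
from h import *
for n in('top','side'):
    c=snap(n); cv2.imwrite('pics/%s0.png'%n,c['color'][:,:,::-1]); print(np.round(c['pose'],3).tolist(),np.round(c['intrinsics'],1).tolist())
print(get_obs())
E
```

```text
pics
[[-0.017, -0.992, 0.122, 0.481], [-1.0, 0.02, 0.022, 0.003], [-0.024, -0.122, -0.992, 1.004], [0.0, 0.0, 0.0, 1.0]] [[475.7, 0.0, 322.6], [0.0, 475.7, 192.2], [0.0, 0.0, 1.0]]
[[-0.89, -0.241, 0.387, 0.291], [-0.456, 0.482, -0.748, 0.572], [-0.006, -0.843, -0.539, 0.474], [0.0, 0.0, 0.0, 1.0]] [[394.2, 0.0, 312.2], [0.0, 394.2, 193.8], [0.0, 0.0, 1.0]]
{'clock': 0.1, 'joint_pos': array([ 1.13201511e+00,  2.41336264e-01,  3.84616371e-03,  1.33521687e+00,
       -1.13235296e-05,  1.57078935e+00]), 'joint_vel': array([-0.00040718, -0.00220163,  0.00181409,  0.00141041, -0.00032658,
       -0.00269733]), 'tau': array([ 8.66166573e-06, -3.73137009e+01,  2.53010309e+01,  1.08353456e-02,
        3.75676689e-05,  1.53519352e-05]), 'eef_pos': array([0.21218185, 0.45212349, 0.23849779]), 'tool_rot': array([ 2.17631371e-01,  9.76030570e-01, -9.33654439e-04, -2.02388546e-04]), 'ft_force': array([-0.48213048, -0.12379951,  0.86126958]), 'ft_torque': array([-0.00508944, -0.00497649, -0.01647861]), 'grip_width': 0.08530854403102975}
```

View pics/top0.png

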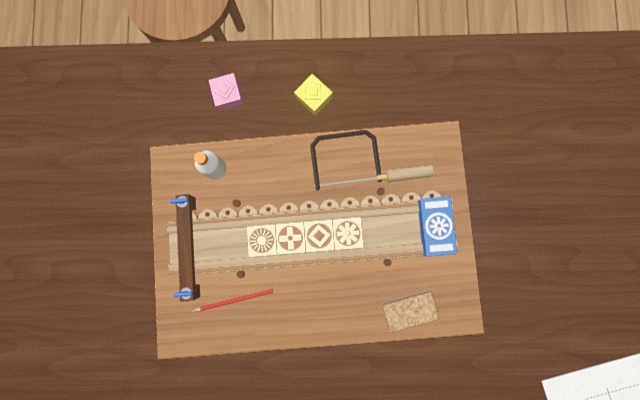

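View pics/side0.png

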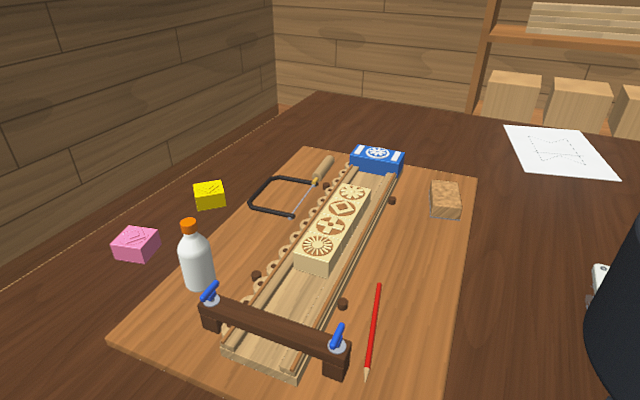

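Top picture: the row is sun (261,240), cross (290,237), diamond (319,236), rosette (347,233). The corner block is at (438,226) on the right, and the hold-down at (186,248). Look-alikes are the pink (225,90) and yellow (313,93) blocks off the board. They aren't in the channel, so the trailing block to push is the sun. I'll check it in an enlarged crop.

```bash
python3 - <<'E'
import cv2,numpy as np
c=np.load('top.npz'); im=c['color'][180:310,160:480,::-1]
cv2.imwrite('pics/crop0.png',cv2.resize(im,(800,325),interpolation=cv2.INTER_CUBIC))
E
```

```text
(no output)
```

View pics/crop0.png

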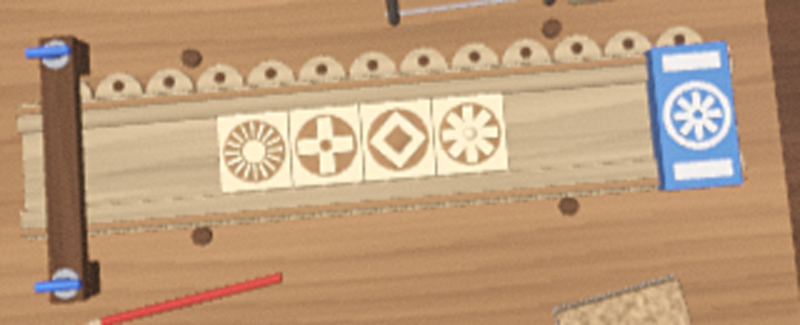

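The crop shows the sun as the trailing block at crop (218–224, 118–192). The row's front edge is at crop (504–507, 95–169) and the corner block's face at (650–663, 50–190). All four blocks are pale wood.

```bash
python3 - <<'E'
from h import *
c=dict(np.load('top.npz'))
def w(x,y,z): return world(c,160+(x+.5)/2.5-.5,180+(y+.5)/2.5-.5,z)
for n,p,z in [('sunL_far',(218,118),.072),('sunL_near',(224,192),.072),('rosR_far',(503,95),.072),('rosR_near',(508,169),.072),
 ('cb_far',(650,50),.074),('cb_near',(663,190),.074),('hd in far',(79,45),.066),('hd in near',(87,290),.066),('cbR far',(728,42),.074),('cbR near',(742,184),.074)]:
    print(n,np.round(w(*p,z),4))
for x,y in[(254,152),(471,133),(697,115),(150,160),(600,130)]:
    print(np.round(world(c,160+x/2.5,180+y/2.5),4))
# header angle: board edges
print([np.round(world(c,u,v,.018),4) for u,v in[(151,147),(459,122),(483,332),(159,358)]])
E
```

```text
sunL_far [0.5297 0.1726 0.072 ]
sunL_near [0.472  0.1678 0.072 ]
rosR_far [ 0.5437 -0.0514  0.072 ]
rosR_near [ 0.486  -0.0537  0.072 ]
cb_far [ 0.5766 -0.167   0.074 ]
cb_near [ 0.4679 -0.1725  0.074 ]
hd in far [0.5903 0.2853 0.066 ]
hd in near [0.3981 0.2758 0.066 ]
cbR far [ 0.5817 -0.228   0.074 ]
cbR near [ 0.4715 -0.2333  0.074 ]
[0.502  0.1433 0.0746]
[0.4805 0.0025 1.0037]
[ 0.5245 -0.2016  0.0749]
[0.498  0.2348 0.0328]
[ 0.5156 -0.1312  0.0387]
[array([0.7065, 0.3881, 0.018 ]), array([ 0.7457, -0.2668,  0.018 ]), array([ 0.314 , -0.2921,  0.018 ]), array([0.2715, 0.3599, 0.018 ])]
```

The header's axis runs along (0.062, -0.998) at about 3.57°. The sun's rear face is at about (0.501, 0.171), and about 0.12 m of travel is needed. First I'll turn the tool so the jaws lie across the channel, with the fingers almost shut.

send_rows:
  increments:
    - [[0, 0, 0, 0, 0, 0.766], [0, 0, 0, 0, 0, 0.766], [0, 0, 0, 0, 0, 0.766], [0, 0, 0, 0, 0, 0.766], [0, 0, 0, 0, 0, 0.766], [0, 0, 0, 0, 0, 0.766], [0, 0, 0, 0, 0, 0.766], [0, 0, 0, 0, 0, 0.766]]
  grip: 0.82

```text
clock: 1.1
eef_pos: [0.2123, 0.4523, 0.2388]
tool_rot: [0.686, 0.727, -0.001, 0.0]
ft_force: [-0.2, 0.8, 0.8]
grip_width: 0.0151
```

```bash
cat > to.py <<'E'
import sys
from h import *
from scipy.spatial.transform import Rotation as R
u=np.array([.0622,-.998,0]);H=np.array([.509,.0473,0])
s,z=map(float,sys.argv[1:3])
o=get_obs();r=R.from_quat(o['tool_rot']);p=o['eef_pos']
t=H+s*u;t[2]=z
want=R.from_matrix(np.array([-u,[.998,.0622,0],[0,0,-1]]).T)
d=p-H
print('clock',o['clock'],'p',p.round(4),'s',round(d@u,4),'lat',round(d@[.998,.0622,0],4),'F',o['ft_force'].round(2),'w',round(o['grip_width'],4))
print('shift units',(r.inv().apply(t-p)/.05).round(3),'turn units',((r.inv()*want).as_rotvec(degrees=True)/10).round(3))
E
python3 to.py -0.1685 0.15
```

```text
clock 1.1 p [0.2123 0.4523 0.2388] s -0.4227 lat -0.271 F [-0.23  0.77  0.76] w 0.0151
shift units [-5.059  5.442  1.777] turn units [-0.004  0.006 -0.024]
```

send_rows:
  increments:
    - [[-0.63, 0.68, 0.222, 0, 0, 0], [-0.63, 0.68, 0.222, 0, 0, 0], [-0.63, 0.68, 0.222, 0, 0, 0], [-0.63, 0.68, 0.222, 0, 0, 0], [-0.63, 0.68, 0.222, 0, 0, 0], [-0.63, 0.68, 0.222, 0, 0, 0], [-0.63, 0.68, 0.222, 0, 0, 0], [0, 0, 0, 0, 0, 0]]

```text
clock: 2.1
eef_pos: [0.4649, 0.2449, 0.16]
tool_rot: [0.686, 0.727, -0.001, -0.0]
ft_force: [0.0, 0.6, -0.4]
grip_width: 0.0152
```

```bash
python3 to.py -0.1685 0.095; python3 - <<'E'
from h import *
c=snap('top');cv2.imwrite('pics/t1.png',cv2.resize(c['color'][160:320,140:460,::-1],(800,400),interpolation=cv2.INTER_CUBIC))
E
```

```text
clock 2.1 p [0.4649 0.2449 0.16  ] s -0.2 lat -0.0317 F [ 0.01  0.6  -0.36] w 0.0152
shift units [-0.625  0.641  1.299] turn units [-0.013  0.008 -0.027]
```

View pics/t1.png

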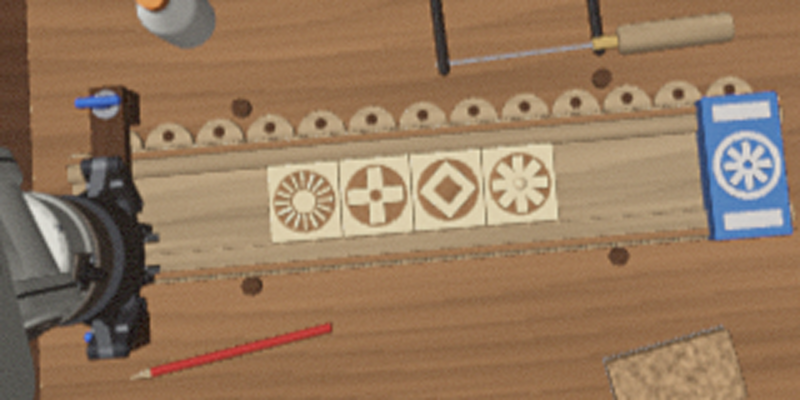

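The picture shows the hand at the left over the channel end, with the row untouched. Next I'll finish centring and lower to z ≈ 0.095.

send_rows:
  increments:
    - [[-0.31, 0.32, 0, 0, 0, -0.02], [-0.31, 0.32, 0, 0, 0, 0], [0, 0, 0.5, 0, 0, 0], [0, 0, 0.5, 0, 0, 0], [0, 0, 0.3, 0, 0, 0], [0, 0, 0, 0, 0, 0]]

```text
clock: 2.9
eef_pos: [0.4962, 0.2189, 0.0957]
tool_rot: [0.683, 0.731, -0.001, -0.001]
ft_force: [0.2, -0.5, 0.1]
grip_width: 0.0154
```

```bash
python3 to.py -0.1685 0.054; python3 - <<'E'
from h import *
c=snap('side');cv2.imwrite('pics/s2.png',cv2.resize(c['color'][130:400,180:500,::-1],(711,600),interpolation=cv2.INTER_CUBIC))
c=snap('top');cv2.imwrite('pics/t2.png',cv2.resize(c['color'][160:320,140:460,::-1],(800,400),interpolation=cv2.INTER_CUBIC))
E
```

```text
clock 2.9 p [0.4962 0.2189 0.0957] s -0.172 lat -0.0021 F [ 0.21 -0.54  0.06] w 0.0154
shift units [-0.071  0.044  0.833] turn units [-0.015  0.005  0.029]
```

View pics/s2.png

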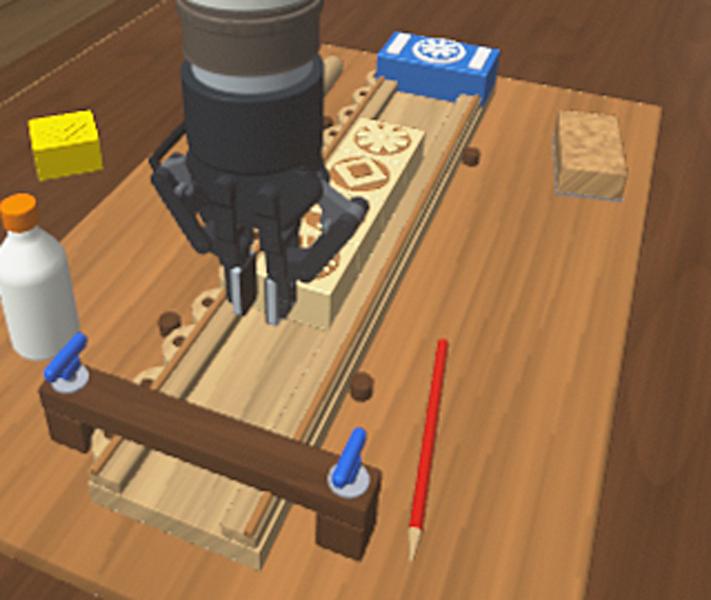

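View pics/t2.png

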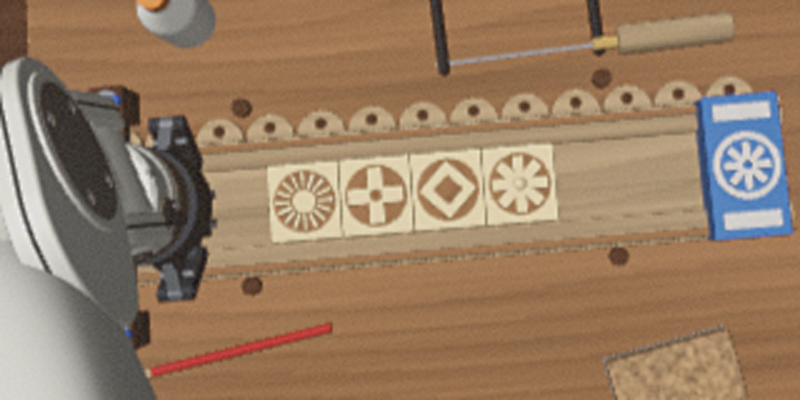

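The hand is centred over the channel behind the sun. Side crop: the fingertips are at (240,310) and (272,320), clear of the block and the mouldings. Now I'll lower it and approach slowly.

send_rows:
  increments:
    - [[0, 0.04, 0.4, 0, 0, 0.03], [0, 0, 0.4, 0, 0, 0], [0, 0, 0.03, 0, 0, 0], [-0.15, 0, 0, 0, 0, 0], [-0.15, 0, 0, 0, 0, 0], [-0.1, 0, 0, 0, 0, 0], [-0.1, 0, 0, 0, 0, 0], [-0.1, 0, 0, 0, 0, 0]]

```text
clock: 4.0
eef_pos: [0.5015, 0.1883, 0.0553]
tool_rot: [0.685, 0.728, 0.0, 0.0]
ft_force: [0.1, -0.6, 0.1]
grip_width: 0.0155
```

```bash
python3 to.py -0.015 0.054; python3 - <<'E'
from h import *
c=snap('side');cv2.imwrite('pics/s3.png',cv2.resize(c['color'][130:400,180:500,::-1],(711,600),interpolation=cv2.INTER_CUBIC))
E
```

```text
clock 4.0 p [0.5015 0.1883 0.0553] s -0.1412 lat 0.0013 F [ 0.14 -0.62  0.07] w 0.0155
shift units [-2.524 -0.022  0.025] turn units [ 0.001 -0.    -0.01 ]
```

View pics/s3.png

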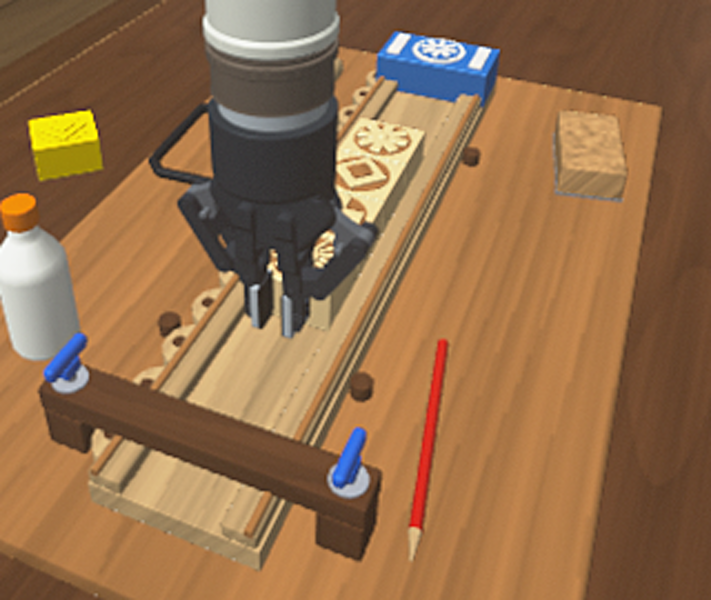

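The tips (256,325) and (288,335) are inside the channel, just behind the sun. Next is a slow push.

send_rows:
  increments:
    - [[-0.06, -0.02, 0, 0, 0, 0], [-0.06, 0, 0, 0, 0, 0], [-0.08, 0, 0, 0, 0, 0], [-0.1, 0, 0, 0, 0, 0], [-0.1, 0, 0, 0, 0, 0], [-0.1, 0, 0, 0, 0, 0], [-0.08, 0, 0, 0, 0, 0], [-0.05, 0, 0, 0, 0, 0]]

```text
clock: 5.05
eef_pos: [0.5023, 0.1569, 0.0551]
tool_rot: [0.685, 0.728, -0.0, -0.0]
ft_force: [1.1, 1.2, -1.5]
grip_width: 0.0155
```

```bash
python3 to.py -0.015 0.054; python3 - <<'E'
from h import *
c=snap('top');cv2.imwrite('pics/t4.png',cv2.resize(c['color'][160:320,140:460,::-1],(800,400),interpolation=cv2.INTER_CUBIC))
E
```

```text
clock 5.05 p [0.5023 0.1569 0.0551] s -0.1098 lat 0.0002 F [ 1.06  1.21 -1.52] w 0.0155
shift units [-1.896  0.     0.021] turn units [-0.001 -0.    -0.01 ]
```

View pics/t4.png

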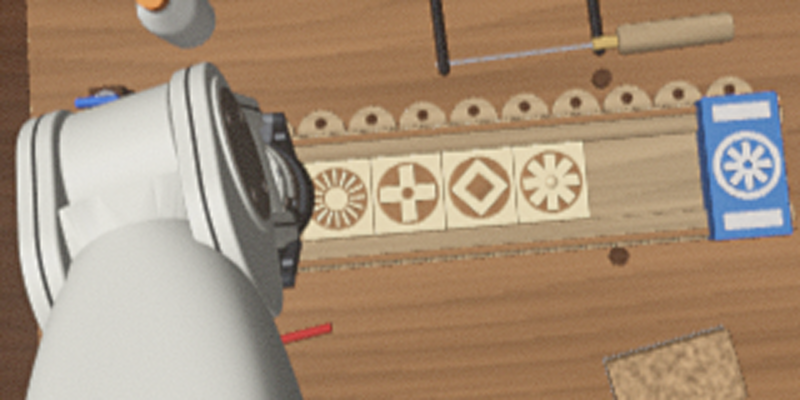

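The row is still closed and moving: its front edge is at (587,180) and the corner face at (705,180), so about 92 mm remain. I'll keep pushing.

send_rows:
  increments:
    - [[-0.08, 0, 0, 0, 0, 0], [-0.12, 0, 0, 0, 0, 0], [-0.14, 0, 0, 0, 0, 0], [-0.14, 0, 0, 0, 0, 0], [-0.14, 0, 0, 0, 0, 0], [-0.14, 0, 0, 0, 0, 0], [-0.12, 0, 0, 0, 0, 0], [-0.08, 0, 0, 0, 0, 0]]

```text
clock: 6.1
eef_pos: [0.5053, 0.1089, 0.0551]
tool_rot: [0.685, 0.728, -0.0, -0.0]
ft_force: [-0.8, 2.1, -0.3]
grip_width: 0.0156
```

send_rows:
  increments:
    - [[-0.08, 0, 0, 0, 0, 0], [-0.12, 0, 0, 0, 0, 0], [-0.12, 0, 0, 0, 0, 0], [-0.12, 0, 0, 0, 0, 0], [-0.1, 0, 0, 0, 0, 0], [-0.08, 0, 0, 0, 0, 0], [-0.06, 0, 0, 0, 0, 0], [-0.04, 0, 0, 0, 0, 0]]

```text
clock: 7.1
eef_pos: [0.5075, 0.0732, 0.0551]
tool_rot: [0.685, 0.728, -0.0, -0.0]
ft_force: [0.5, 1.7, -0.1]
grip_width: 0.0156
```

```bash
python3 to.py -0.015 0.054; python3 - <<'E'
from h import *
c=snap('top');cv2.imwrite('pics/t5.png',cv2.resize(c['color'][200:280,300:460,::-1],(800,400),interpolation=cv2.INTER_CUBIC))
E
```

```text
clock 7.1 p [0.5075 0.0732 0.0551] s -0.026 lat 0.0001 F [ 0.47  1.75 -0.13] w 0.0156
shift units [-0.219 -0.001  0.022] turn units [-0.    -0.    -0.009]
```

View pics/t5.png

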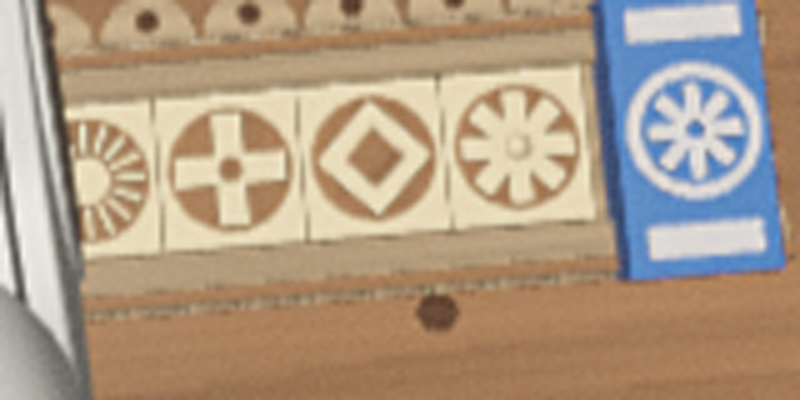

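About 7 mm of gap remains, from (597,140) to (615,140). I'll close it in small steps and watch the force.

send_rows:
  increments:
    - [[-0.03, 0, 0, 0, 0, 0], [-0.03, 0, 0, 0, 0, 0], [-0.03, 0, 0, 0, 0, 0], [-0.02, 0, 0, 0, 0, 0], [-0.02, 0, 0, 0, 0, 0], [0, 0, 0, 0, 0, 0]]

```text
clock: 7.9
eef_pos: [0.5079, 0.0667, 0.0551]
tool_rot: [0.685, 0.728, -0.0, 0.0]
ft_force: [0.2, 0.2, -0.3]
grip_width: 0.0149
```

send_rows:
  increments:
    - [[-0.02, 0, 0, 0, 0, 0], [0, 0, 0, 0, 0, 0]]

```text
clock: 8.15
eef_pos: [0.5079, 0.0658, 0.0551]
tool_rot: [0.685, 0.728, -0.0, 0.0]
ft_force: [-0.0, 0.8, -0.5]
grip_width: 0.0151
```

```bash
python3 to.py -0.015 0.054; python3 - <<'E'
from h import *
c=snap('top');cv2.imwrite('pics/t6.png',cv2.resize(c['color'][200:280,300:460,::-1],(800,400),interpolation=cv2.INTER_CUBIC))
E
```

```text
clock 8.15 p [0.5079 0.0658 0.0551] s -0.0185 lat 0.0001 F [-0.05  0.84 -0.54] w 0.0151
shift units [-0.07  -0.002  0.022] turn units [-0.     0.001 -0.009]
```

View pics/t6.png

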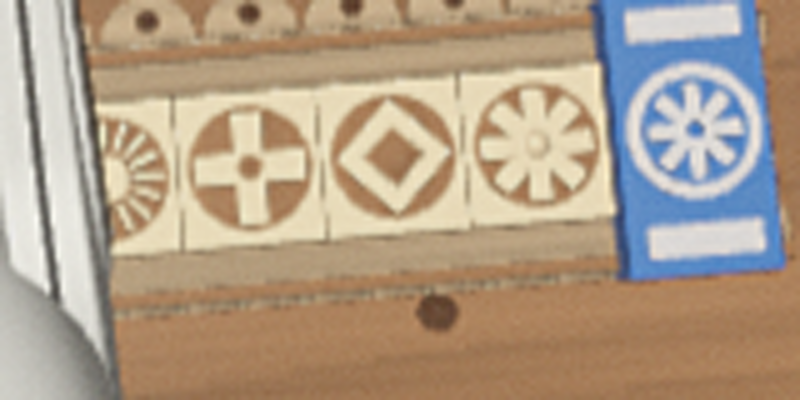

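The gap is nearly gone, with the rosette's edge at (609,140). I'll take 1 mm steps until the force rises.

send_rows:
  increments:
    - [[-0.02, 0, 0, 0, 0, 0], [0, 0, 0, 0, 0, 0]]

```text
clock: 8.45
eef_pos: [0.508, 0.0648, 0.0551]
tool_rot: [0.685, 0.728, -0.0, 0.0]
ft_force: [-0.1, 1.1, -0.2]
grip_width: 0.015
```

send_rows:
  increments:
    - [[-0.02, 0, 0, 0, 0, 0], [0, 0, 0, 0, 0, 0]]

```text
clock: 8.7
eef_pos: [0.5081, 0.0638, 0.0551]
tool_rot: [0.685, 0.728, -0.0, 0.0]
ft_force: [-0.9, 1.1, -0.1]
grip_width: 0.0153
```

send_rows:
  increments:
    - [[-0.02, 0, 0, 0, 0, 0], [0, 0, 0, 0, 0, 0]]

```text
clock: 8.95
eef_pos: [0.5081, 0.0632, 0.0551]
tool_rot: [0.685, 0.728, 0.0, -0.0]
ft_force: [0.2, 2.8, -0.1]
grip_width: 0.0153
```

send_rows:
  increments:
    - [[-0.01, 0, 0, 0, 0, 0], [0, 0, 0, 0, 0, 0]]

```text
clock: 9.2
eef_pos: [0.5081, 0.0632, 0.0551]
tool_rot: [0.685, 0.728, 0.001, -0.001]
ft_force: [-0.1, 4.9, 0.9]
grip_width: 0.0153
```

send_rows:
  increments:
    - [[-0.01, 0, 0, 0, 0, 0], [0, 0, 0, 0, 0, 0]]

```text
clock: 9.45
eef_pos: [0.5081, 0.0632, 0.0551]
tool_rot: [0.685, 0.729, 0.001, -0.001]
ft_force: [-0.5, 6.8, 0.6]
grip_width: 0.0155
```

The TCP has stopped while the force climbs (2.8, 4.9, then 6.8 N), so the row is butted against the stop. I'll back straight off, then rise.

send_rows:
  increments:
    - [[0.02, 0, 0, 0, 0, 0], [0.04, 0, 0, 0, 0, 0], [0.1, 0, 0, 0, 0, 0], [0.3, 0, 0, 0, 0, 0], [0.3, 0, -0.1, 0, 0, 0], [0.2, 0, -0.5, 0, 0, 0], [0, 0, -0.8, 0, 0, 0], [0, 0, -0.8, 0, 0, 0]]

```text
clock: 10.45
eef_pos: [0.5049, 0.111, 0.1664]
tool_rot: [0.685, 0.729, -0.0, -0.0]
ft_force: [-0.6, 0.4, 0.0]
grip_width: 0.0152
```

send_rows:
  increments:
    - [[0.7, 0, -0.5, 0, 0, 0], [0.7, 0, -0.4, 0, 0, 0], [0.7, 0, 0, 0, 0, 0], [0.7, 0, 0, 0, 0, 0], [0.7, 0, 0, 0, 0, 0], [0.5, 0, 0, 0, 0, 0], [0, 0, 0, 0, 0, 0], [0, 0, 0, 0, 0, 0]]

```text
clock: 11.45
eef_pos: [0.4927, 0.3095, 0.2101]
tool_rot: [0.685, 0.728, -0.0, 0.0]
ft_force: [-0.1, 0.5, 0.5]
grip_width: 0.0157
```

```bash
python3 to.py -0.015 0.054; python3 - <<'E'
from h import *
c=snap('top');cv2.imwrite('pics/t7.png',cv2.resize(c['color'][200:280,300:460,::-1],(800,400),interpolation=cv2.INTER_CUBIC))
cv2.imwrite('pics/t7f.png',c['color'][:,:,::-1])
c=snap('side');cv2.imwrite('pics/s7.png',cv2.resize(c['color'][130:290,230:490,::-1],(780,480),interpolation=cv2.INTER_CUBIC))
E
```

```text
clock 11.45 p [0.4927 0.3095 0.2101] s -0.2627 lat 0.0 F [-0.14  0.47  0.47] w 0.0157
shift units [-4.953  0.005  3.126] turn units [-0.001  0.003 -0.005]
```

View pics/t7.png

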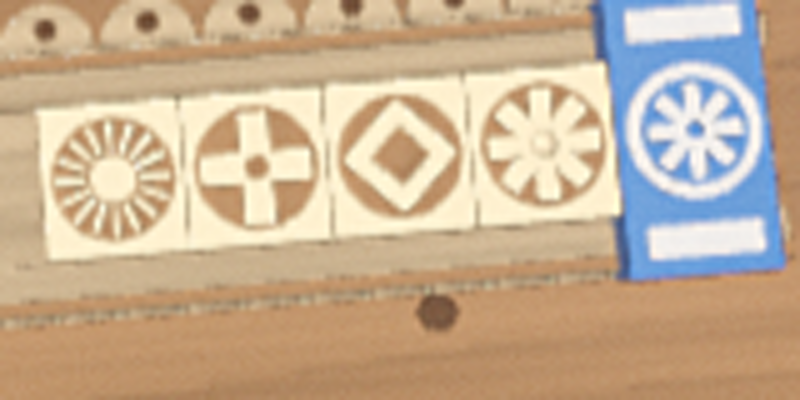

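View pics/t7f.png

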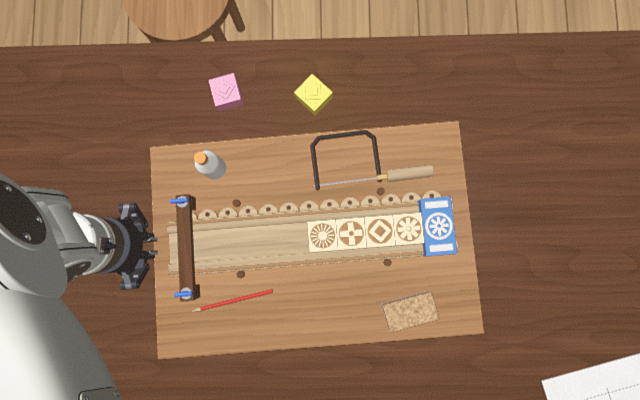

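View pics/s7.png

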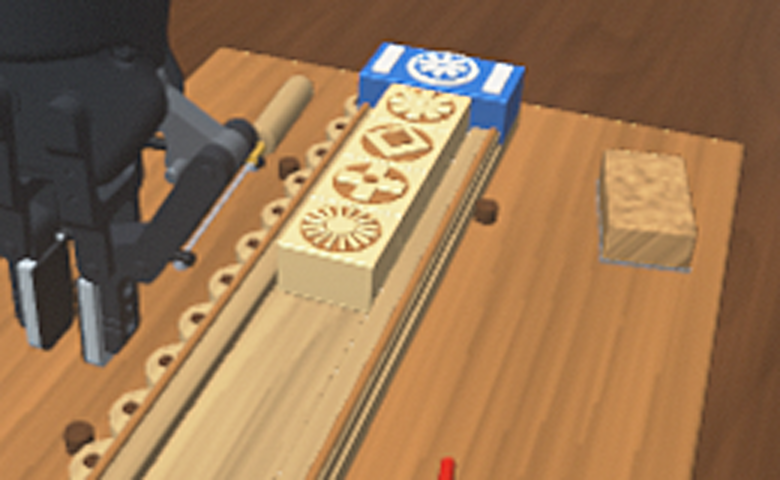

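All four blocks lie flat and closed against the blue block: sun (322,235) to rosette (408,228) in the full picture, with only hairline seams. The row spans 114 px, the same as at the start. The other items haven't moved, and the hand is clear.

```bash
python3 -c "
from h import *
print(job_done())"
```

```text
the job is handed in; nothing more can be done
None
```

The row of four blocks is closed up against the blue corner block, the hand is clear, and I handed the job in at about 11.5 s. I pushed on the sun with nearly shut fingertips for about 120 mm along the channel. I stopped when the tool no longer advanced and the push force had risen to about 7 N. Then I backed straight off, lifted, and moved the hand beyond the hold-down.

In the last pictures the row is flat, with only hairline seams and no visible gap at the corner block. It measures about 114 px long, the same as at the start. The pencil, cork block, fretsaw and glue bottle show no visible movement, and the wrist force reads about zero. I didn't measure the leftover gaps to the millimetre. No checks failed or disagreed.

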